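Refit the upper burr of a coffee grinder and shut the hood

TASK

The coffee grinder stands open after cleaning and its upper burr, the ring with three lugs and a carrying bridge, is somewhere among the bar tools on the counter. Set the burr in the chamber on top of the grinder and turn it under light pressure, never forcing it, until its lugs drop into the slots and it sits fully home; then let go and swing the hood fully shut over it. Leave all the other things on the counter standing where they are.

Things in the scene. Friction and masses are not known exactly. Their poses are not given: they have to be found in the camera images.
- burr: upper burr, plain steel, upright on the counter, 0.2 to 0.34 kg: a ring 58.6 mm across and 30 mm tall, foot edge bevelled 5 mm, a bridge on top (62 mm in all). Three equal lugs, 12 mm wide, 12 mm tall (16 to 28 mm above the foot), stick out to 40 mm from the axis, in the directions 60, 180 and 300 deg about z from its x axis. Origin at the centre of its foot, z up
- bridge (a point): centre of the bar of the burr's carrying bridge, 56 mm above the burr's foot on its axis; axes as burr. The bar is 10 mm thick (along x), 48 mm long (along y) and 12 mm tall, on two posts 8 x 10 mm that leave an opening 32 mm wide and 21 mm high under it
- grinder: small white single-dose coffee grinder, fixed: foot 225 x 125 mm (x -83 to +143 mm), round head 124 mm across and 190 mm tall about the chamber, motor column behind it (x +45 to +135 mm, 100 mm wide, 184 mm tall). Origin on the counter below the axis of the burr chamber; front towards its -x, the hood's hinge at the back (+x)
- chamber (a point): centre of the burr chamber's mouth, level with the flat rim on top of the grinder's head, 190 mm above the counter; axes as grinder. The bore is 62 mm across, 28 mm deep; three equal slots in its wall, 15.5 mm wide, reach out to 43 mm from the axis and 14 mm down, open above, in the directions 60, 180 and 300 deg about z from its x axis
- seat (a point): centre of the chamber floor, 28 mm below the rim; axes as grinder. The burr's foot goes into the bore; its lugs ride on the rim (foot 16 mm below it) until they are over the slots, in any of three equal ways round; then it drops 12 mm till its foot stands here, lug tops flush with the rim, bridge rising 34 mm above the rim
- hood (a joint): angle of the hood, 0 shut over the chamber, growing as it swings up and back, at most 2.0; a stiff hinge: it stays where it is left, 2 to 5 N at its free edge moves it. The hood is a black round cap, 112 mm across, 44 mm tall outside, 104 mm across and 40 mm deep inside; its axis is 75 mm in front of the hinge, over the chamber's when shut
- hood_hinge (a point): middle of the hood's hinge line, 75 mm behind the chamber's axis (grinder +x), level with the rim; its axes turn with the hood: -x from the hinge towards the free edge, y along the hinge line, +z out through the hood's flat outer top, which is at z +44 mm, x -19 to -131 mm
- hood_lip (a point): outer end of the flat finger lip (40 mm wide, 7 mm thick, standing 16 mm out from the hood's wall) at the hood's free edge, 147 mm from the hinge; axes as hood_hinge
- tamper: coffee tamper standing on its steel base (58 mm across, 95 mm tall, round wooden handle on top); origin under its centre. A bystander
- leveller: two-step round steel levelling puck, 66 mm across, 40 mm tall; origin under its centre. A bystander
- dosing_cup: plain open steel cup, 58 mm across, 75 mm tall; origin under its centre. A bystander
- pitcher: steel milk pitcher, 92 mm across, 105 mm tall, handle reaching 80 mm from its axis along its +y; origin under its centre. A bystander
- brush: grinder brush lying flat, 202 mm long along its x, up to 30 mm wide and 24 mm high; origin under it, bristle end at x +102 mm, other end at x -100 mm. A bystander
- bottle_a: brown sauce bottle with a red nozzle, 60 mm across, 192 mm tall; origin under its centre. A bystander
- bottle_b: pale sauce bottle with a white nozzle, 60 mm across, 192 mm tall; origin under its centre. A bystander
- cups: stack of upturned white paper cups, 90 mm across at the counter, 178 mm tall; origin under its centre. A bystander
There are look-alikes about, which are no part of the job. What is shaped like the burr but green, pink or yellow is not meant.

How it is judged:
By the outcome, as a careful person would: the job done as asked, in the order asked, and still so for the second after the job is handed in, with the robot touching nothing.
It also fails if it takes over 64 s, if anything falls off the work surface, if the arm or the gripper's body presses on something with over 40 N, if the wrist force passes 120 N, or if a joint passes its speed limit or range.

ROBOT

A 7-joint arm with a two-finger parallel gripper is mounted at the origin on the work surface. World frame = base frame: x ahead of the robot, y to its left, z up, the work surface at z = 0. Lengths are in m, angles in degrees, forces in N, time in s.
With the tool pointing down it reaches from about 0.425 to 0.875 m from the base axis. Payload 4.7 kg.
Tool frame: the origin (TCP) lies midway between the tips of the shut fingers; the grasp point (between the pads) lies env.grip_point_offset behind it (env.grip_point_offset is the distance from the TCP to the grasp point, in m); z points along the fingers, y is the line along which they close (so a half turn about z gives the same grasp; the last joint's range is limited). The gripper opens to 87 mm and grips with 3 to 60 N. Pads are 19 mm wide; open, the fingers measure 117 mm over their backs; the gripper's body (75 mm by 190 mm) begins 51 mm behind the grasp point.
Start: joints at [-63.65, 18.392, -4.016, 83.108, 1.295, 78.541, -3.26], TCP at [0.28, 0.586, 0.223] pointing down, gripper open.
Joint ranges: [-163.93, 163.93], [-17.29, 119.83], [-79.2, 71.16], [3.27, 140.29], [-89.18, 269.18], [5.43, 117.66], [-154.24, 154.24]. Speed limits (degrees/s): [147.25, 147.25, 180, 180, 180, 180, 180].

INTERFACE

Orientations are given as [roll, pitch, yaw] about the fixed x, y, z axes, in that order (R = Rz(yaw) Ry(pitch) Rx(roll)).
In Python, from cell import env gives the robot as it stands.
- The arm moves only by the shell command python3 -m creep 'ROWS' [FORCE]. ROWS is a JSON object of lists of equal length, an entry for each row: "translation": the shift along the tool's x, y, z in units of 0.08 m (1.0 is 0.08 m), a list of three; "turn": the turn, a rotation vector about the tool's x, y, z in units of 180 degrees (1.0 is 180 degrees), a list of three; "grip": the opening, from 0 (shut) to 1 (fully open). In form: {"translation": [[x, y, z], ...], "turn": [[ax, ay, az], ...], "grip": [grip, ...]}. A call has 1 to 5 rows; each row shifts and turns the commanded pose from where the row before left it, along the tool's axes as they then stand; what a row does not reach is not made up. A row lasts 1/8 s, in which the tool goes at most 62.5 mm and 10.7 degrees, less where a joint would pass 70% of its speed; a pose out of reach is approached as far as the arm can. A call with a number of a shift or a turn outside -1 to 1 is refused whole. A call with a gripper value outside its range is refused whole. The fingers move at their own pace and stop on an object; FORCE is the grip in N (left out, the last holds). Time passes only in rows, so rows that do not move let the fingers close. It gives the time, the measured TCP pose, the force, the opening and the grip force at its end, in the units of the state.
- env.get_obs(): the state, without advancing time (a new reading comes with each control period).
- env.read_camera(name): name is "scene" or "top" or "wrist"; returns a dict with "frame" (400x640x3 uint8, red, green, blue), "z_map" (400x640 float32, m along the optical axis (not along the pixel's ray), 0 where there is no reading), "K" (3x3 intrinsics, pixels), "rvec" (rotation vector, rad) and "tvec" (3), from world to camera coordinates, as OpenCV has them. Camera axes: x right, y down, z forward; pixel columns grow to the right and rows downward; lengths in m; the calibration is good to about 2 mm. A picture is of the moment at which its call begins.
- env.sign_off(): hands the job in; it is judged then, once.
The state is a dict: "time_s": time; "qpos": joint angles; "joint_velocities": joint speeds; "effort": joint torques, N m; "tool_pos": TCP position; "tool_rot": TCP orientation; "force": force on the tool from outside, world axes, zero at the start; "wrist_torque": the same for the moment, N m; "grip_width": finger opening in m; "grasp_force": force on a finger pad.
Only numpy, scipy, OpenCV 4.12 (cv2) and the standard library are available. Lean on these libraries where they do the work, as an engineer would, in place of code of your own. Each camera call takes 0.05 s, during which the arm holds its last target. There are 200 camera calls.

## Working session

There is one attempt and no reset: what is moved stays moved. The work goes in short steps, Python scripts to look and compute and a shell command to move; the robot and the scene stay as the last step left them, time stands still between calls to the robot, and variables do not carry over. Pictures are saved under pics/ and viewed, at most 10 in all, crops included, and the job is handed in when it is done.

```bash
ls; mkdir -p pics; cat > h.py <<'E'
from cell import env
import numpy as np, cv2
from scipy.spatial.transform import Rotation as R
def cam(n):
    c=env.read_camera(n); c['R']=cv2.Rodrigues(np.array(c['rvec'],float))[0]; c['t']=np.array(c['tvec'],float).reshape(3); c['K']=np.array(c['K'],float); return c
def pts(c):
    z=c['z_map']; v,u=np.mgrid[:z.shape[0],:z.shape[1]]; K=c['K']
    p=np.stack([(u-K[0,2])/K[0,0]*z,(v-K[1,2])/K[1,1]*z,z],-1)
    return (p-c['t'])@c['R']
def ray(c,u,v,h):
    d=c['R'].T@np.linalg.inv(c['K'])@[u,v,1]; o=-c['R'].T@c['t']; return o+d*(h-o[2])/d[2]
def save(c,n): cv2.imwrite('pics/'+n,c['frame'][:,:,::-1])
E
python3 - <<'E'
from h import *
s=env.get_obs(); print(s['time_s'],s['tool_pos'],s['tool_rot'],s['force'],env.grip_point_offset)
a=cam('scene');b=cam('top');np.savez('first.npz',sp=pts(a),tp=pts(b),tf=b['frame'],sf=a['frame'])
save(a,'s0.png');save(b,'t0.png')
for c in(a,b):print(-c['R'].T@c['t'],c['K'][0,0],c['R'][2])
E
```

```text
pics
0.0 [0.28008711 0.58594375 0.22146405] [-1.79890282e+02  7.07235799e-03  1.54459002e+02] [-0.11489735 -0.41964849 -0.16975124] 0.0187
[1.10861843 0.61761838 0.82976143] 479.3201003539323 [-0.50165435 -0.6212096  -0.60203119]
[ 0.35178132 -0.08608881  1.36762914] 463.5665030317723 [ 0.13221813 -0.020116   -0.9910165 ]
```

View pics/s0.png

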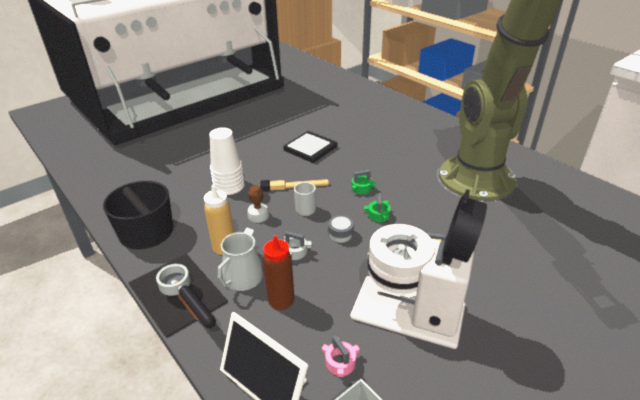

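View pics/t0.png

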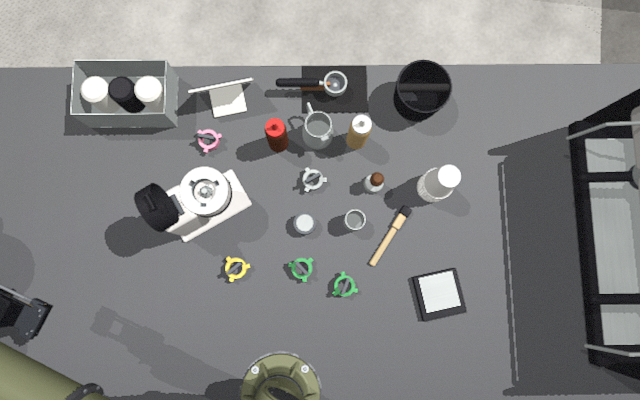

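Candidates in the top view are steel (312,180), pink (208,140), yellow (236,268), green (302,268) and green (344,286). Only the plain steel one fits. Next I'll check it in a close crop and measure it.

```bash
python3 - <<'E'
from h import *
d=np.load('first.npz'); f=d['tf']; tp=d['tp']; sp=d['sp']
g=np.hstack([cv2.resize(f[150:210,282:342],(400,400),interpolation=2),cv2.resize(f[155:245,130:220],(400,400),interpolation=2)])
cv2.imwrite('pics/crop1.png',g[:,:,::-1])
for n,(u,v) in dict(burr=(312,180),bore=(205,191)).items(): print(n,tp[v,u])
allp=np.vstack([tp.reshape(-1,3),sp.reshape(-1,3)])
c=tp[180,312][:2]
for n,P in(('top',tp.reshape(-1,3)),('scene',sp.reshape(-1,3))):
    q=P[(np.hypot(*(P[:,:2]-c).T)<.06)&(P[:,2]>.012)&(P[:,2]<.08)]
    print(n,len(q),q.min(0),q.max(0)); b=q[q[:,2]>.045]
    if len(b)>4:
        m=b[:,:2].mean(0);w,V=np.linalg.eigh(np.cov((b[:,:2]-m).T));print('bar',len(b),m,np.sqrt(w),np.degrees(np.arctan2(V[1,1],V[0,1])),b[:,2].max())
    l=q[q[:,2]<.04]; cc=cv2.minEnclosingCircle(l[:,:2].astype(np.float32)); print('circle',cc)
    r=l[:,:2]-np.array(cc[0]); rr=np.hypot(*r.T);a=np.degrees(np.arctan2(r[:,1],r[:,0])); k=rr>.032
    print('lugdir mod120',np.degrees(np.angle(np.exp(3j*np.radians(a[k])).mean()))/3,np.sort(a[k]).round()[::4])
    # rim of grinder
    G=tp[191,205][:2]
    q=P[(np.hypot(*(P[:,:2]-G).T)<.08)&(abs(P[:,2]-.19)<.006)]
    print('rim',len(q),cv2.minEnclosingCircle(q[:,:2].astype(np.float32)))
    q=P[(np.hypot(*(P[:,:2]-G).T)<.2)&(P[:,2]>.005)&(P[:,2]<.04)]
    print('foot',len(q),cv2.minAreaRect(q[:,:2].astype(np.float32)),np.median(q[:,2]))
    dk=(P[:,2]>.2)&(np.hypot(*(P[:,:2]-G).T)<.25); q=P[dk]; print('hood',len(q),q.mean(0),q.min(0),q.max(0))
E
```

```text
burr [ 0.60056132 -0.09943196  0.0530757 ]
bore [0.55025645 0.17787024 0.18390255]
top 298 [ 0.57192254 -0.14123373  0.01218997] [ 0.64420558 -0.07330532  0.06682169]
bar 65 [ 0.60644999 -0.10219536] [0.00309952 0.01396364] 119.10683122100136 0.06682168624166587
circle ((0.6070051193237305, -0.10204759985208511), 0.039713092148303986)
lugdir mod120 28.364177877391466 [-100.  -97.  -93.  -84.   20.   28.   34.  141.  146.  153.]
rim 1392 ((0.5459165573120117, 0.18721149861812592), 0.07061503827571869)
foot 1586 ((0.5542734265327454, 0.1720925271511078), (0.3795449435710907, 0.38677456974983215), 79.19996643066406) 0.015157520468754201
hood 1461 [0.49753945 0.26987007 0.27313903] [0.44109771 0.22694759 0.20006096] [0.55738893 0.31673975 0.33817704]
scene 398 [ 0.57525494 -0.13738523  0.01202856] [ 0.63967478 -0.0677271   0.06387068]
bar 121 [ 0.61167222 -0.09671434] [0.00299647 0.01493774] 119.2389368432164 0.06387067850499484
circle ((0.6085654497146606, -0.09983204305171967), 0.03806885704398155)
lugdir mod120 31.31057056697726 [-82.  33.  37.  45.  57. 132. 135. 139. 145. 149.]
rim 1750 ((0.5489988327026367, 0.18889568746089935), 0.06928874552249908)
foot 3386 ((0.6025207042694092, 0.23138327896595), (0.24807384610176086, 0.24670587480068207), 28.9034423828125) 0.015085396090438137
hood 1929 [0.52495194 0.29011613 0.28338789] [0.46249016 0.22920598 0.20012908] [0.56105181 0.32350331 0.33600591]
```

View pics/crop1.png

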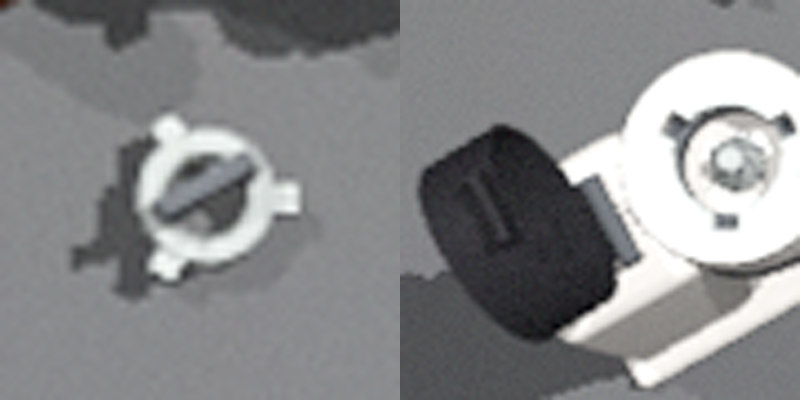

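The crop confirms plain steel: three lugs at crop (287,197), (170,130) and (165,265), with the bar running lower-left to upper-right. The grinder has slots at (675,122), (785,122) and (727,220), and its hood stands open on the left. Next: grinder yaw and hood angle.

```bash
python3 - <<'E'
from h import *
d=np.load('first.npz')
for n in('t','s'):
    P=d[n+'p'].reshape(-1,3); f=d[n+'f'].reshape(-1,3).astype(int)
    C=np.array([.548,.187]); r=np.hypot(*(P[:,:2]-C).T); wh=f.min(1)>135
    q=P[(r<.09)&(abs(P[:,2]-.19)<.005)&wh]
    # circle fit of the rim using outer points: robust via hull
    k=(P[:,1]<.225)&(r<.09)&(abs(P[:,2]-.19)<.005)&wh
    h=cv2.convexHull(P[k][:,:2].astype(np.float32))[:,0]; h=h[h[:,1]<.21]
    A=np.c_[2*h,np.ones(len(h))]; x=np.linalg.lstsq(A,(h**2).sum(1),rcond=None)[0]; print(n,'rim c',x[:2],'r',np.sqrt(x[2]+x[0]**2+x[1]**2),len(h))
    q=P[(r<.2)&(P[:,2]>.006)&(P[:,2]<.03)&wh]; m=cv2.minAreaRect(q[:,:2].astype(np.float32)); print('foot',len(q),m)
    c=x[:2]; rr=np.hypot(*(P[:,:2]-c).T); a=np.degrees(np.arctan2(P[:,1]-c[1],P[:,0]-c[0]))
    k=(rr>.034)&(rr<.043)&(P[:,2]>.168)&(P[:,2]<.184)
    print('slots',k.sum(),np.sort(a[k]).round(),np.degrees(np.angle(np.exp(3j*np.radians(a[k])).mean()))/3)
    # column top
    k=(f.max(1)<70)&(P[:,2]>.2)&(r<.25); q=P[k]
    u=np.array([np.cos(np.radians(119)),np.sin(np.radians(119))])
    s=(q[:,:2]-c)@u; t=(q[:,:2]-c)@[-u[1],u[0]]
    print('hood t mean',t.mean(),t.min(),t.max())
    for z in np.arange(.2,.345,.01):
        k=abs(q[:,2]-z)<.005
        if k.sum()>3: print('%.2f: %.3f..%.3f'%(z,*np.percentile(s[k],[2,98])),end='; ')
    print()
E
```

```text
t rim c [0.55106263 0.17977147] r 0.06161505805505369 24
foot 1072 ((0.5453799366950989, 0.17117062211036682), (0.34963953495025635, 0.30595847964286804), 48.481449127197266)
slots 51 [-180. -180. -175. -174.  -65.  -63.  -63.  -61.  -61.  -59.  -59.  -56.
  -54.  -52.  -50.  -49.  -49.  -48.  -48.   47.   49.   49.   50.   52.
   53.   54.   55.   56.   57.   58.   60.   61.   62.   62.   64.   64.
   65.   66.   68.   69.   97.  165.  166.  168.  168.  169.  170.  173.
  174.  176.  178.] 59.217499625665546
hood t mean 0.0024209030770988116 -0.05498618027258811 0.05629019089118835
0.21: 0.079..0.114; 0.22: 0.080..0.112; 0.23: 0.082..0.110; 0.24: 0.082..0.106; 0.25: 0.084..0.103; 0.26: 0.085..0.125; 0.27: 0.086..0.128; 0.28: 0.088..0.128; 0.29: 0.089..0.131; 0.30: 0.091..0.134; 0.31: 0.093..0.135; 0.32: 0.093..0.131; 0.33: 0.095..0.103; 0.34: 0.096..0.102; 
s rim c [0.5540699  0.18374051] r 0.061897057555548966 30
foot 2954 ((0.6019542217254639, 0.23187045753002167), (0.24755285680294037, 0.24530531466007233), 28.9034423828125)
slots 67 [-180. -180. -178. -178. -177. -176. -175. -175. -175. -175. -172. -171.
 -171. -170. -169. -169. -169. -168. -168. -167. -167. -167. -167. -166.
 -166. -165. -165. -165. -161. -158. -157. -157. -153. -147. -134. -131.
 -128. -128. -125. -119. -113. -106.  -93.  -85.  -78.  -78.  -77.  -77.
  -77.  -76.  -76.  -76.  -75.  -74.  -74.  -74.  -74.  -74.  -73.  -73.
  -73.  -72.  -71.   70.  176.  177.  178.] -57.991387081426346
hood t mean -0.026392459203266938 -0.056708834058985975 0.055283730583083196
0.20: 0.081..0.096; 0.21: 0.078..0.091; 0.22: 0.079..0.089; 0.23: 0.081..0.119; 0.24: 0.082..0.123; 0.25: 0.084..0.124; 0.26: 0.085..0.126; 0.27: 0.086..0.129; 0.28: 0.088..0.130; 0.29: 0.089..0.130; 0.30: 0.090..0.129; 0.31: 0.092..0.134; 0.32: 0.092..0.124; 0.33: 0.094..0.102; 0.34: 0.096..0.098;
```

```bash
python3 -m creep '{"translation":[[0,0,-0.6],[0,0,-0.6],[0,0,-0.6],[0,0,-0.6],[-0.4,-0.32,-0.1]],"turn":[[0,0,0],[0,0,0],[0,0,0],[0,0,0],[0,0,0]],"grip":[1,1,1,1,1]}'
for i in 1 2; do :; done
python3 -m creep '{"translation":[[-0.5,-0.4,0],[-0.5,-0.4,0],[-0.5,-0.4,0],[-0.5,-0.4,0],[-0.5,-0.4,0]],"turn":[[0,0,0],[0,0,0],[0,0,0],[0,0,0],[0,0,0]],"grip":[1,1,1,1,1]}'
python3 -m creep '{"translation":[[-0.5,-0.4,0],[-0.5,-0.4,0],[-0.5,-0.4,0],[-0.5,-0.4,0],[-0.5,-0.4,0]],"turn":[[0,0,0],[0,0,0],[0,0,0],[0,0,0],[0,0,0]],"grip":[1,1,1,1,1]}'
python3 -m creep '{"translation":[[-0.5,-0.4,0],[-0.5,-0.4,0],[-0.5,-0.4,0],[-0.5,-0.4,0],[0,0,0]],"turn":[[0,0,0],[0,0,0],[0,0,0],[0,0,0],[0,0,0]],"grip":[1,1,1,1,1]}'
python3 -m creep '{"translation":[[0,0,0],[0,0,0],[0,0,0],[0,0,0],[0,0,0]],"turn":[[0,0,-0.055],[0,0,-0.055],[0,0,-0.055],[0,0,-0.055],[0,0,-0.055]],"grip":[1,1,1,1,1]}'
python3 -m creep '{"translation":[[0,0,0.5],[0,0,0.5],[0,0,0.5],[0,0,0],[0,0,0]],"turn":[[0,0,-0.028],[0,0,0],[0,0,0],[0,0,0],[0,0,0]],"grip":[1,1,1,1,1]}'
```

```text
time_s: 0.72
tool_pos: [0.296, 0.5524, 0.4251]
tool_rot: [179.7, -0.1, 154.8]
force: [1.0, -0.3, -0.3]
grip_width: 0.087
grasp_force: 0.0
time_s: 1.35
tool_pos: [0.4101, 0.3172, 0.4222]
tool_rot: [-180.0, -0.0, 154.5]
force: [1.0, 0.2, 1.1]
grip_width: 0.0869
grasp_force: 0.0
time_s: 1.98
tool_pos: [0.5214, 0.0868, 0.4223]
tool_rot: [-180.0, -0.0, 154.5]
force: [-0.0, 0.2, 0.4]
grip_width: 0.0873
grasp_force: 0.0
time_s: 2.6
tool_pos: [0.6102, -0.1012, 0.421]
tool_rot: [-179.8, -0.1, 154.0]
force: [-0.6, 0.3, 0.4]
grip_width: 0.0869
grasp_force: 0.0
time_s: 3.22
tool_pos: [0.61, -0.0947, 0.4223]
tool_rot: [179.9, -0.0, -155.6]
force: [-0.2, -0.0, 0.1]
grip_width: 0.0874
grasp_force: 0.0
time_s: 3.85
tool_pos: [0.6108, -0.0956, 0.3044]
tool_rot: [-179.9, 0.1, -151.0]
force: [-0.2, -0.4, 0.7]
grip_width: 0.0873
grasp_force: 0.0
```

```bash
cat >> h.py <<'E'
def go(x,y,z,yaw=None):
    s=env.get_obs(); M=R.from_euler('xyz',s['tool_rot'],degrees=True).as_matrix()
    print('tcp',np.round(s['tool_pos'],4),np.round(s['tool_rot'],1),'units xyz',np.round(M.T@(np.array([x,y,z])-s['tool_pos'])/.08,3),
      'turn z', None if yaw is None else round(-(((yaw-s['tool_rot'][2]+180)%360)-180)/180,4))
E
python3 - <<'E'
from h import *
c=cam('wrist');save(c,'w1.png');P=pts(c).reshape(-1,3)
q=P[(np.hypot(P[:,0]-.608,P[:,1]+.1)<.05)&(P[:,2]>.012)&(P[:,2]<.08)]
b=q[q[:,2]>.052]; r=cv2.minAreaRect(b[:,:2].astype(np.float32)); print('bar',len(b),r,b[:,2].max(),np.median(b[:,2]))
l=q[q[:,2]<.036]; print(len(l),cv2.minEnclosingCircle(l[:,:2].astype(np.float32)))
go(*r[0],.0375,209)
E
```

```text
bar 260 ((0.6062952280044556, -0.09937911480665207), (0.00965464860200882, 0.046732787042856216), 29.02399253845215) 0.06465371400122426 0.06197129310062404
762 ((0.6065706014633179, -0.09912452101707458), 0.040046028792858124)
tcp [ 0.6112 -0.0959  0.3049] [-179.9    0.2 -151. ] units xyz [ 8.400e-02 -3.000e-03  3.343e+00] turn z 0.0002
```

View pics/w1.png

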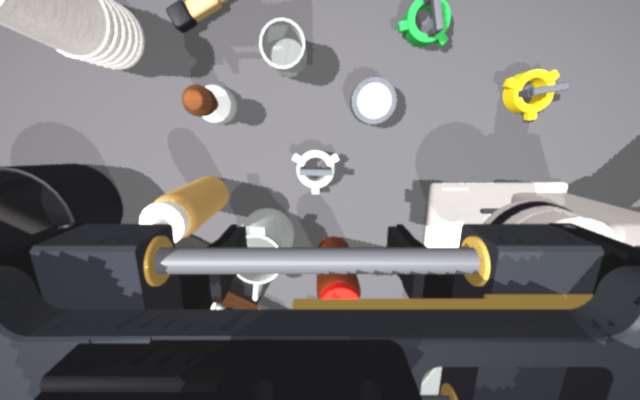

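The wrist view shows the steel burr at (316,170) with its bar square to the fingers, and neighbours are clear. Descending.

```bash
python3 -m creep '{"translation":[[0.084,0,0.6],[0,0,0.6],[0,0,0.6],[0,0,0.5],[0,0,0]],"turn":[[0,0,0],[0,0,0],[0,0,0],[0,0,0],[0,0,0]],"grip":[1,1,1,1,1]}'
python3 -m creep '{"translation":[[0,0,0.4],[0,0,0.3],[0,0,0.2],[0,0,0.13],[0,0,0]],"turn":[[0,0,0],[0,0,0],[0,0,0],[0,0,0],[0,0,0]],"grip":[1,1,1,1,1]}'
python3 -c "
from h import *
go(.6063,-.0994,.0385,209)"
```

```text
time_s: 4.53
tool_pos: [0.6033, -0.099, 0.1172]
tool_rot: [179.9, -0.2, -151.0]
force: [-0.6, -0.4, 0.1]
grip_width: 0.0869
grasp_force: 0.0
time_s: 5.15
tool_pos: [0.6047, -0.0993, 0.0366]
tool_rot: [-180.0, 0.0, -151.0]
force: [0.2, 0.2, 0.1]
grip_width: 0.087
grasp_force: 0.0
tcp [ 0.6047 -0.0993  0.0366] [-180.    0. -151.] units xyz [-0.017 -0.01  -0.024] turn z 0.0
```

```bash
python3 -m creep '{"translation":[[-0.017,-0.01,-0.02],[0,0,0],[0,0,0],[0,0,0],[0,0,0]],"turn":[[0,0,0],[0,0,0],[0,0,0],[0,0,0],[0,0,0]],"grip":[1,0.4,0.4,0.4,0.4]}' 30
python3 -m creep '{"translation":[[0,0,0],[0,0,-0.3],[0,0,-0.6],[0,0,-0.6],[0,0,-0.6]],"turn":[[0,0,0],[0,0,0],[0,0,0],[0,0,0],[0,0,0]],"grip":[0.4,0.4,0.4,0.4,0.4]}'
python3 -m creep '{"translation":[[0,0,-0.6],[0,0,-0.6],[0,0,-0.3],[0,0,0],[0,0,0]],"turn":[[0,0,0],[0,0,0],[0,0,0],[0,0,0],[0,0,0]],"grip":[0.4,0.4,0.4,0.4,0.4]}'
python3 -c "
from h import *
go(.5525,.1815,.3,127)"
```

```text
time_s: 5.78
tool_pos: [0.6059, -0.0994, 0.0378]
tool_rot: [180.0, 0.0, -151.0]
force: [-0.7, 1.0, 0.5]
grip_width: 0.0551
grasp_force: 0.0
time_s: 6.4
tool_pos: [0.6052, -0.0992, 0.2065]
tool_rot: [179.9, -0.1, -151.0]
force: [1.6, 0.4, -2.4]
grip_width: 0.0474
grasp_force: 30.0
time_s: 7.02
tool_pos: [0.6052, -0.0992, 0.3237]
tool_rot: [179.9, -0.1, -151.0]
force: [0.2, 0.5, -2.5]
grip_width: 0.0478
grasp_force: 30.0
tcp [ 0.6052 -0.0992  0.3237] [ 1.799e+02 -1.000e-01 -1.510e+02] units xyz [-1.126  3.387  0.299] turn z 0.4556
```

```bash
python3 -m creep '{"translation":[[-0.19,0.56,0],[-0.19,0.56,0],[-0.19,0.56,0],[-0.19,0.56,0],[-0.19,0.56,0]],"turn":[[0,0,0],[0,0,0],[0,0,0],[0,0,0],[0,0,0]],"grip":[0.4,0.4,0.4,0.4,0.4]}'
python3 -m creep '{"translation":[[-0.18,0.59,0],[0,0,0],[0,0,0],[0,0,0],[0,0,0]],"turn":[[0,0,0],[0,0,0.05],[0,0,0.05],[0,0,0.05],[0,0,0.05]],"grip":[0.4,0.4,0.4,0.4,0.4]}'
python3 -m creep '{"translation":[[0,0,0],[0,0,0],[0,0,0],[0,0,0],[0,0,0]],"turn":[[0,0,0.05],[0,0,0.05],[0,0,0.05],[0,0,0.05],[0,0,0.055]],"grip":[0.4,0.4,0.4,0.4,0.4]}'
python3 - <<'E'
from h import *
c=cam('wrist');save(c,'w2.png');P=pts(c).reshape(-1,3);f=c['frame'].reshape(-1,3).astype(int)
go(.5525,.1815,.25,127)
t=np.array(env.get_obs()['tool_pos'])
# held burr: points between bar and foot near tool
q=P[(np.hypot(P[:,0]-t[0],P[:,1]-t[1])<.05)&(P[:,2]>t[2]-.04)&(P[:,2]<t[2]-.003)]
l=q[:,:2]; print('burr',len(l),q.min(0)-t,q.max(0)-t)
k=(np.hypot(P[:,0]-.5525,P[:,1]-.1815)<.075)&(abs(P[:,2]-.19)<.005)&(f.min(1)>110)
print('rim pts',k.sum(),P[k].min(0),P[k].max(0))
for s in('top',):
    c=cam(s);save(c,'t2.png')
E
```

```text
time_s: 7.65
tool_pos: [0.5625, 0.1347, 0.3234]
tool_rot: [180.0, -0.2, -151.0]
force: [0.6, -0.3, -2.1]
grip_width: 0.0476
grasp_force: 30.0
time_s: 8.28
tool_pos: [0.5526, 0.1815, 0.3232]
tool_rot: [-179.9, -0.2, 172.7]
force: [0.0, 0.1, -2.3]
grip_width: 0.0476
grasp_force: 30.0
time_s: 8.9
tool_pos: [0.5526, 0.1814, 0.3232]
tool_rot: [-179.8, -0.1, 126.8]
force: [-0.3, -0.2, -1.7]
grip_width: 0.0476
grasp_force: 30.0
tcp [0.5526 0.1815 0.3233] [-1.798e+02 -1.000e-01  1.265e+02] units xyz [0.001 0.003 0.916] turn z -0.0029
burr 3349 [-0.04048767 -0.03704588 -0.03793295] [ 0.02738657  0.03671632 -0.00302409]
rim pts 5536 [0.48850521 0.12345269 0.18500543] [0.61171746 0.25581185 0.1949674 ]
```

View pics/w2.png

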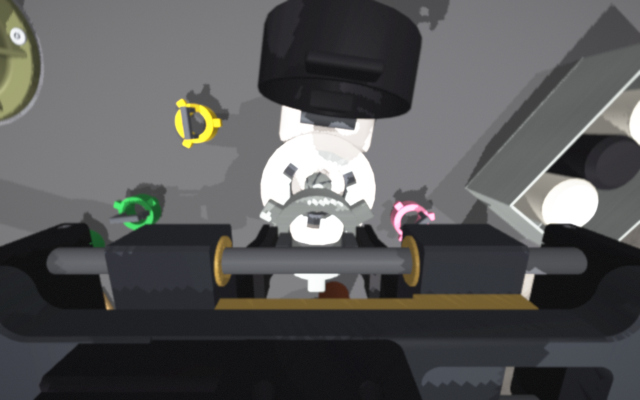

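```bash
python3 - <<'E'
from h import *
from scipy.optimize import least_squares
c=cam('wrist');P=pts(c).reshape(-1,3);f=c['frame'].reshape(-1,3).astype(int)
t=np.array(env.get_obs()['tool_pos']); C=np.array([.5525,.1815]); u=np.array([np.cos(np.radians(119)),np.sin(np.radians(119))])
k=(np.hypot(P[:,0]-C[0],P[:,1]-C[1])<.075)&(abs(P[:,2]-.19)<.004)
q=P[k][:,:2]; a=np.degrees(np.arctan2(*(q-C).T[::-1])); rel=(a-119+180)%360-180
E=[]
for b in range(-180,180,3):
    m=(rel>=b)&(rel<b+3)
    if m.sum()>8 and abs(b)>50:
        r=np.hypot(*(q[m]-C).T); 
        if .058<r.max()<.066: E.append(q[m][r.argmax()])
E=np.array(E); s=least_squares(lambda x:np.hypot(*(E-x[:2]).T)-x[2],[*C,.062],loss='soft_l1',f_scale=.001).x
print('rim',s,len(E),np.degrees(np.arctan2(*(E-C).T[::-1])).round()[::4])
# slots: points below rim
for rr in ((.034,.043),):
    d=P[:,:2]-s[:2]; k=(np.hypot(*d.T)>rr[0])&(np.hypot(*d.T)<rr[1])&(P[:,2]>.168)&(P[:,2]<.186); a=np.degrees(np.arctan2(d[k,1],d[k,0])); h=np.histogram(a,72,(-180,180))[0]
    print([(i*5-180,n) for i,n in enumerate(h) if n>3])
# lug tops/ring top of held burr in burr frame
M=R.from_euler('z',126.6,degrees=True).as_matrix(); L=(P-t)@M
k=(np.hypot(L[:,0],L[:,1])<.045)&(L[:,2]<-.003)&(L[:,2]>-.035); L=L[k]
rr=np.hypot(L[:,0],L[:,1]); a=np.degrees(np.arctan2(L[:,1],L[:,0]))
for d in (60,180,-60):
    m=(abs((a-d+180)%360-180)<20)&(rr>.0315); print(d,m.sum(),rr[m].max() if m.any() else '', a[m].min() if m.any() else '',a[m].max() if m.any() else '')
E
```

```text
rim [0.55064424 0.18335377 0.06124638] 55 [ -60.  -48.  -35.   26.   38.   53.   64.  175. -174. -162. -151. -137.
  -80.  -69.]
[(-180, np.int64(23)), (-175, np.int64(26)), (-170, np.int64(19)), (-75, np.int64(11)), (-70, np.int64(23)), (-65, np.int64(23)), (-60, np.int64(27)), (-55, np.int64(22)), (-50, np.int64(7)), (45, np.int64(27)), (50, np.int64(28)), (55, np.int64(24)), (60, np.int64(24)), (65, np.int64(10)), (170, np.int64(18)), (175, np.int64(23))]
60 309 0.04077358122967077 52.20579039035862 73.39172948961547
180 202 0.041715388763687924 -179.81798689509463 179.29553576695764
-60 230 0.03826263057436629 -70.87532717963202 -49.265429687337964
```

```bash
python3 -m creep '{"translation":[[0,0,0.35],[0,0,0.35],[0,0,0.25],[0,0,0.1],[0,0,0]],"turn":[[0,0,0],[0,0,0],[0,0,0],[0,0,0],[0,0,0]],"grip":[0.4,0.4,0.4,0.4,0.4]}'
python3 -c "
from h import *
go(.5519,.1823,.2125,127)"
```

```text
time_s: 9.68
tool_pos: [0.5532, 0.1816, 0.2412]
tool_rot: [-179.9, -0.0, 127.2]
force: [0.3, 0.0, -2.7]
grip_width: 0.0477
grasp_force: 30.0
tcp [0.5532 0.1816 0.2412] [-179.9   -0.   127.2] units xyz [ 0.017 -0.007  0.359] turn z 0.001
```

```bash
python3 -m creep '{"translation":[[0.017,-0.007,0.05],[0,0,0.05],[0,0,0.05],[0,0,0],[0,0,0]],"turn":[[0,0,0],[0,0,0],[0,0,0],[0,0,0],[0,0,0]],"grip":[0.4,0.4,0.4,0.4,0.4]}'
python3 -m creep '{"translation":[[0,0,0.05],[0,0,0.05],[0,0,0.05],[0,0,0],[0,0,0]],"turn":[[0,0,0],[0,0,0],[0,0,0],[0,0,0],[0,0,0]],"grip":[0.4,0.4,0.4,0.4,0.4]}'
```

```text
time_s: 10.3
tool_pos: [0.5524, 0.1824, 0.2299]
tool_rot: [180.0, 0.0, 127.1]
force: [0.5, -0.1, -1.8]
grip_width: 0.0476
grasp_force: 30.0
time_s: 10.92
tool_pos: [0.552, 0.1827, 0.2174]
tool_rot: [-180.0, -0.0, 127.1]
force: [-0.1, 1.2, -3.8]
grip_width: 0.0474
grasp_force: 30.0
```

```bash
python3 -m creep '{"translation":[[0,0,0.03],[0,0,0.03],[0,0,0],[0,0,0]],"turn":[[0,0,0],[0,0,0],[0,0,0],[0,0,0]],"grip":[0.4,0.4,0.4,0.4]}'
python3 -m creep '{"translation":[[0,0,0.02],[0,0,0],[0,0,0]],"turn":[[0,0,0],[0,0,0],[0,0,0]],"grip":[0.4,0.4,0.4]}'
```

```text
time_s: 11.42
tool_pos: [0.5522, 0.1826, 0.2129]
tool_rot: [180.0, -0.0, 127.1]
force: [0.1, 2.6, -2.5]
grip_width: 0.0476
grasp_force: 30.0
time_s: 11.8
tool_pos: [0.5523, 0.1827, 0.2118]
tool_rot: [180.0, -0.0, 127.1]
force: [-1.6, 3.5, 1.2]
grip_width: 0.048
grasp_force: 30.0
```

Contact at the riding height of 0.2118, as expected. Now easing sideways, adding light pressure and turning.

```bash
python3 -m creep '{"translation":[[0.007,0.005,0.015],[0,0,0.01],[0,0,0]],"turn":[[0,0,0],[0,0,0],[0,0,0]],"grip":[0.4,0.4,0.4]}'
python3 -m creep '{"translation":[[0,0,0],[0,0,0],[0,0,0],[0,0,0],[0,0,0]],"turn":[[0,0,0.008],[0,0,0.008],[0,0,0],[0,0,0],[0,0,0]],"grip":[0.4,0.4,0.4,0.4,0.4]}'
python3 -m creep '{"translation":[[0,0,0],[0,0,0],[0,0,0],[0,0,0]],"turn":[[0,0,0.008],[0,0,0.008],[0,0,0],[0,0,0]],"grip":[0.4,0.4,0.4,0.4]}'
```

```text
time_s: 12.18
tool_pos: [0.5523, 0.1829, 0.2116]
tool_rot: [179.9, -0.0, 127.1]
force: [-5.5, 0.6, 9.5]
grip_width: 0.0477
grasp_force: 30.0
time_s: 12.8
tool_pos: [0.5527, 0.1837, 0.2115]
tool_rot: [179.9, -0.0, 124.3]
force: [-3.2, 2.3, 8.6]
grip_width: 0.0474
grasp_force: 30.0
time_s: 13.3
tool_pos: [0.5529, 0.1844, 0.2111]
tool_rot: [179.8, -0.0, 121.4]
force: [-2.5, 4.0, 6.1]
grip_width: 0.0478
grasp_force: 30.0
```

```bash
python3 -m creep '{"translation":[[0.006,0,0.01],[0,0,0],[0,0,0.01],[0,0,0]],"turn":[[0,0,0.007],[0,0,0],[0,0,0.007],[0,0,0]],"grip":[0.4,0.4,0.4,0.4]}'
python3 -m creep '{"translation":[[0,0,0.015],[0,0,0],[0,0,0]],"turn":[[0,0,0],[0,0,0],[0,0,0]],"grip":[0.4,0.4,0.4]}'
```

```text
time_s: 13.8
tool_pos: [0.5518, 0.183, 0.2071]
tool_rot: [-179.9, 0.0, 118.8]
force: [0.7, 1.4, -2.7]
grip_width: 0.0479
grasp_force: 30.0
time_s: 14.18
tool_pos: [0.5519, 0.1831, 0.2063]
tool_rot: [-180.0, 0.0, 118.8]
force: [-0.1, 0.0, -2.3]
grip_width: 0.0477
grasp_force: 30.0
```

Lugs dropped in with almost no force. Lowering to the seat.

```bash
python3 -m creep '{"translation":[[0,0,0.03],[0,0,0.03],[0,0,0],[0,0,0]],"turn":[[0,0,0],[0,0,0],[0,0,0],[0,0,0]],"grip":[0.4,0.4,0.4,0.4]}'
python3 -m creep '{"translation":[[0,0,0.02],[0,0,0.015],[0,0,0],[0,0,0]],"turn":[[0,0,0],[0,0,0],[0,0,0],[0,0,0]],"grip":[0.4,0.4,0.4,0.4]}'
```

```text
time_s: 14.68
tool_pos: [0.552, 0.1833, 0.2017]
tool_rot: [-180.0, 0.0, 118.8]
force: [0.2, -0.1, -2.5]
grip_width: 0.0474
grasp_force: 30.0
time_s: 15.18
tool_pos: [0.5521, 0.1835, 0.1998]
tool_rot: [180.0, -0.0, 118.8]
force: [-2.7, -0.9, 4.3]
grip_width: 0.0478
grasp_force: 30.0
```

Home at TCP 0.1998, 12 mm below the riding height. Releasing and lifting.

```bash
python3 -m creep '{"translation":[[0,0,-0.01],[0,0,0],[0,0,0],[0,0,0],[0,0,0]],"turn":[[0,0,0],[0,0,0],[0,0,0],[0,0,0],[0,0,0]],"grip":[0.7,0.8,0.8,0.8,0.8]}'
python3 -m creep '{"translation":[[0,0,-0.2],[0,0,-0.6],[0,0,-0.6],[0,0,-0.6],[0,0,-0.6]],"turn":[[0,0,0],[0,0,0],[0,0,0],[0,0,0],[0,0,0]],"grip":[0.8,0.8,0,0,0]}'
python3 - <<'E'
from h import *
c=cam('wrist');cv2.imwrite('pics/w3.png',c['frame'][:,:,::-1]);P=pts(c).reshape(-1,3)
d=np.hypot(P[:,0]-.552,P[:,1]-.183)
for lo,hi in((0,.012),(.025,.028),(.035,.039),(.046,.058)):
    z=P[(d>lo)&(d<hi)&(P[:,2]>.15)&(P[:,2]<.25)][:,2];print(lo,len(z),np.percentile(z,[5,50,95]) if len(z) else '')
u=np.array([np.cos(np.radians(119)),np.sin(np.radians(119))])
p=np.array([.552,.183])+.165*u; go(*p,.42,119); go(*p,.285,119)
E
```

```text
time_s: 15.8
tool_pos: [0.552, 0.1835, 0.1997]
tool_rot: [-180.0, 0.0, 118.8]
force: [-0.1, 0.3, 1.1]
grip_width: 0.0694
grasp_force: 0.0
time_s: 16.42
tool_pos: [0.5518, 0.1833, 0.4109]
tool_rot: [179.9, 0.0, 118.8]
force: [-0.3, 0.5, -0.3]
grip_width: 0.0479
grasp_force: 0.0
0 296 [0.17745767 0.21743873 0.22512333]
0.025 245 [0.19024842 0.19225674 0.19347018]
0.035 475 [0.18848775 0.19013584 0.1914596 ]
0.046 2023 [0.18893601 0.19020045 0.19148935]
tcp [0.5534 0.1839 0.4179] [179.3   0.  118.8] units xyz [ 2.061 -0.026 -0.029] turn z -0.0009
tcp [0.5534 0.1839 0.4179] [179.3   0.  118.8] units xyz [ 2.063 -0.047  1.659] turn z -0.0009
```

View pics/w3.png

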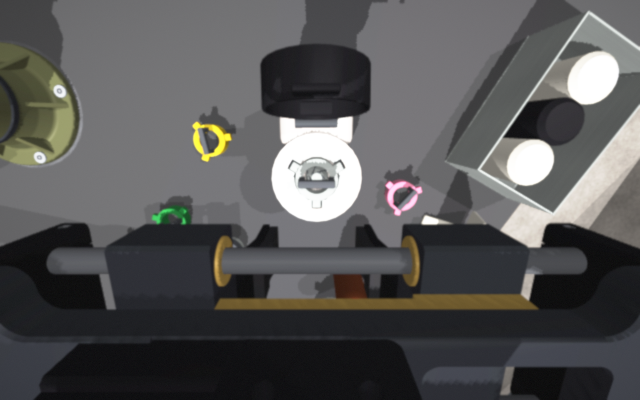

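The burr is seated: in this view it sits at (316,182), with lug tops flush with the rim (0.190) and the bar top about 34 mm above it. Now I'll go behind the hood.

```bash
python3 -m creep '{"translation":[[0.5,0,0],[0.5,0,0],[0.55,0,0],[0.51,0,0],[0,0,0]],"turn":[[0,0,0],[0,0,0],[0,0,0],[0,0,0],[0,0,0]],"grip":[0,0,0,0,0]}'
python3 -m creep '{"translation":[[0,0,0.5],[0,0,0.5],[0,0,0.4],[0,0,0.15],[0,0,0]],"turn":[[0,0,0],[0,0,0],[0,0,0],[0,0,0],[0,0,0]],"grip":[0,0,0,0,0]}'
cat > arc.py <<'E'
from h import *
import sys
u=np.array([np.cos(np.radians(119)),np.sin(np.radians(119))]); o=np.array([.552,.183]); s=env.get_obs()
print('s,t,z',(s['tool_pos'][:2]-o)@u,(s['tool_pos'][:2]-o)@[-u[1],u[0]],s['tool_pos'][2])
for th in map(float,sys.argv[1:]):
    a=np.radians(th); q=.075-.105*np.cos(a)+.044*np.sin(a)+.0095; z=.19+.105*np.sin(a)+.044*np.cos(a); print(th,round(q,4),round(z,4)); go(*(o+q*u),z,119)
E
python3 arc.py 90 75 60 45 30 15 5 0
```

```text
time_s: 17.1
tool_pos: [0.4699, 0.3319, 0.4084]
tool_rot: [180.0, -0.1, 119.3]
force: [-0.7, 0.3, -0.6]
grip_width: 0.0016
grasp_force: 0.0
time_s: 17.73
tool_pos: [0.4729, 0.3274, 0.2842]
tool_rot: [180.0, 0.0, 118.8]
force: [0.8, -0.4, 0.2]
grip_width: 0.0006
grasp_force: 0.0
s,t,z 0.1646328911135974 -0.0007962537648434215 0.28416356653742897
90.0 0.1285 0.295
tcp [0.4729 0.3274 0.2842] [180.    0.  118.8] units xyz [-0.452 -0.008 -0.135] turn z -0.0013
75.0 0.0998 0.3028
tcp [0.4729 0.3274 0.2842] [180.    0.  118.8] units xyz [-0.81  -0.007 -0.233] turn z -0.0013
60.0 0.0701 0.3029
tcp [0.4729 0.3274 0.2842] [180.    0.  118.8] units xyz [-1.182 -0.005 -0.234] turn z -0.0013
45.0 0.0414 0.2954
tcp [0.4729 0.3274 0.2842] [180.    0.  118.8] units xyz [-1.541 -0.004 -0.14 ] turn z -0.0013
30.0 0.0156 0.2806
tcp [0.4729 0.3274 0.2842] [180.    0.  118.8] units xyz [-1.863 -0.003  0.045] turn z -0.0013
15.0 -0.0055 0.2597
tcp [0.4729 0.3274 0.2842] [180.    0.  118.8] units xyz [-2.127e+00 -2.000e-03  3.060e-01] turn z -0.0013
5.0 -0.0163 0.243
tcp [0.4729 0.3274 0.2842] [180.    0.  118.8] units xyz [-2.261e+00 -1.000e-03  5.150e-01] turn z -0.0013
0.0 -0.0205 0.234
tcp [0.4729 0.3274 0.2842] [180.    0.  118.8] units xyz [-2.314e+00 -1.000e-03  6.270e-01] turn z -0.0013
```

```bash
python3 -m creep '{"translation":[[-0.09,0,-0.027],[-0.09,0,-0.027],[-0.09,0,-0.027],[-0.09,0,-0.027],[-0.09,0,-0.027]],"turn":[[0,0,0],[0,0,0],[0,0,0],[0,0,0],[0,0,0]],"grip":[0,0,0,0,0]}'
python3 -m creep '{"translation":[[-0.07,0,-0.02],[-0.07,0,-0.02],[-0.07,0,-0.02],[-0.07,0,-0.02],[-0.07,0,-0.02]],"turn":[[0,0,0],[0,0,0],[0,0,0],[0,0,0],[0,0,0]],"grip":[0,0,0,0,0]}'
python3 -m creep '{"translation":[[-0.075,0,0],[-0.075,0,0],[-0.075,0,0],[-0.075,0,0],[-0.075,0,0]],"turn":[[0,0,0],[0,0,0],[0,0,0],[0,0,0],[0,0,0]],"grip":[0,0,0,0,0]}'
python3 arc.py 45
```

```text
time_s: 18.35
tool_pos: [0.4901, 0.2965, 0.2952]
tool_rot: [179.9, -0.0, 118.9]
force: [-1.0, 2.1, 1.9]
grip_width: 0.0006
grasp_force: 1.4
time_s: 18.98
tool_pos: [0.5036, 0.2711, 0.3021]
tool_rot: [-180.0, 0.0, 118.8]
force: [0.4, 1.7, 0.2]
grip_width: 0.0001
grasp_force: 0.7
time_s: 19.6
tool_pos: [0.518, 0.245, 0.3023]
tool_rot: [-180.0, 0.0, 118.8]
force: [0.2, 1.5, 0.4]
grip_width: 0.0004
grasp_force: 0.6
s,t,z 0.0707416411794952 -0.0003663704357028119 0.30227853717718334
45.0 0.0414 0.2954
tcp [0.518  0.245  0.3023] [-180.     0.   118.8] units xyz [-0.367 -0.003  0.087] turn z -0.001
```

Small, steady forces; the hood is following. Next the arc to 45, 30 and 15 degrees.

```bash
python3 -m creep '{"translation":[[-0.075,0,0.01],[-0.075,0,0.015],[-0.072,0,0.018],[-0.07,0,0.022],[-0.07,0,0.026]],"turn":[[0,0,0],[0,0,0],[0,0,0],[0,0,0],[0,0,0]],"grip":[0,0,0,0,0]}'
python3 -m creep '{"translation":[[-0.068,0,0.03],[-0.066,0,0.034],[-0.064,0,0.037],[-0.062,0,0.04],[-0.06,0,0.044]],"turn":[[0,0,0],[0,0,0],[0,0,0],[0,0,0],[0,0,0]],"grip":[0,0,0,0,0]}'
python3 -m creep '{"translation":[[-0.058,0,0.047],[-0.056,0,0.05],[-0.053,0,0.053],[-0.05,0,0.055],[-0.047,0,0.057]],"turn":[[0,0,0],[0,0,0],[0,0,0],[0,0,0],[0,0,0]],"grip":[0,0,0,0,0]}'
python3 arc.py 15 5 0
```

```text
time_s: 20.23
tool_pos: [0.5319, 0.2197, 0.2951]
tool_rot: [-180.0, 0.0, 118.8]
force: [0.1, 0.4, 0.1]
grip_width: 0.0003
grasp_force: 0.5
time_s: 20.85
tool_pos: [0.5444, 0.1973, 0.2803]
tool_rot: [180.0, 0.0, 118.8]
force: [0.5, 1.4, 0.2]
grip_width: 0.0003
grasp_force: 0.4
time_s: 21.48
tool_pos: [0.5545, 0.1789, 0.2593]
tool_rot: [180.0, 0.0, 118.8]
force: [-0.1, 1.3, 0.9]
grip_width: 0.0003
grasp_force: 0.4
s,t,z -0.004805757266414515 -0.00022992075848342515 0.25925154280027507
15.0 -0.0055 0.2597
tcp [0.5545 0.1789 0.2593] [180.    0.  118.8] units xyz [-0.009 -0.003 -0.005] turn z -0.001
5.0 -0.0163 0.243
tcp [0.5545 0.1789 0.2593] [180.    0.  118.8] units xyz [-0.143 -0.002  0.203] turn z -0.001
0.0 -0.0205 0.234
tcp [0.5545 0.1789 0.2593] [180.    0.  118.8] units xyz [-0.196 -0.002  0.316] turn z -0.001
```

```bash
python3 -m creep '{"translation":[[-0.048,0,0.065],[-0.048,0,0.068],[-0.045,0,0.07],[-0.03,0,0.06],[-0.03,0,0.05]],"turn":[[0,0,0],[0,0,0],[0,0,0],[0,0,0],[0,0,0]],"grip":[0,0,0,0,0]}'
python3 -m creep '{"translation":[[0,0,0.01],[0,0,0.01],[0,0,0]],"turn":[[0,0,0],[0,0,0],[0,0,0]],"grip":[0,0,0]}'
```

```text
time_s: 22.1
tool_pos: [0.562, 0.1651, 0.2342]
tool_rot: [-180.0, -0.0, 118.8]
force: [-3.5, 3.1, 17.8]
grip_width: 0.0003
grasp_force: 10.2
time_s: 22.48
tool_pos: [0.562, 0.1652, 0.2344]
tool_rot: [180.0, -0.0, 118.8]
force: [-2.2, -0.4, 7.2]
grip_width: 0.0002
grasp_force: 3.6
```

The hood met its stop at z 0.234, which is where its top lies when shut. Retreating to check.

```bash
python3 -m creep '{"translation":[[0,0,0.04],[0,0,0],[0,0,-0.3],[0,0,-0.6],[0,0,-0.6]],"turn":[[0,0,0],[0,0,0],[0,0,0],[0,0,0],[0,0,0]],"grip":[0,0,0,0,0]}'
python3 -m creep '{"translation":[[0.3,0,-0.5],[0.6,0,0],[0.6,0,0],[0,0,0],[0,0,0]],"turn":[[0,0,0],[0,0,0],[0,0,0],[0,0,0],[0,0,0]],"grip":[0,0,0,0,0]}'
python3 - <<'E'
from h import *
a=cam('scene');save(a,'s4.png');d0=np.load('first.npz')
for c in(a,cam('top')):
    P=pts(c).reshape(-1,3);f=c['frame'].reshape(-1,3).astype(int)
    k=(np.hypot(P[:,0]-.552,P[:,1]-.183)<.05)&(P[:,2]>.215)&(P[:,2]<.27);q=P[k]
    A=np.linalg.lstsq(np.c_[q[:,:2]-[.552,.183],np.ones(len(q))],q[:,2],rcond=None)[0]
    print(len(q),A, 'slope deg along hinge axis',np.degrees(np.arctan(A[:2]@[np.cos(np.radians(119)),np.sin(np.radians(119))])))
E
```

```text
time_s: 23.1
tool_pos: [0.5619, 0.1648, 0.3506]
tool_rot: [-180.0, 0.0, 118.8]
force: [0.2, 0.5, 0.3]
grip_width: 0.0001
grasp_force: 0.0
time_s: 23.72
tool_pos: [0.5045, 0.2696, 0.3895]
tool_rot: [-180.0, 0.1, 118.8]
force: [0.6, -1.0, 0.2]
grip_width: 0.0006
grasp_force: 0.0
1426 [0.00125965 0.00093737 0.23310836] slope deg along hinge axis 0.011983434032967677
1269 [-1.47828706e-03  8.90477804e-05  2.33886720e-01] slope deg along hinge axis 0.04552553975652141
```

View pics/s4.png

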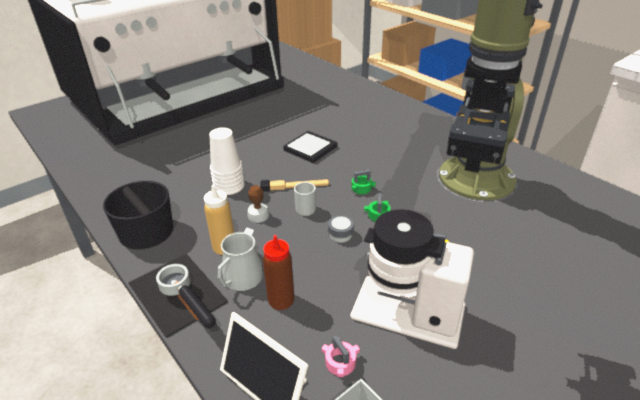

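The hood sits flat on the head at (403,235), with its top at 0.2335 m and no slope. The bystanders are unmoved and the gripper is clear, so I'm handing in.

```bash
python3 -c "
from cell import env
print(env.sign_off())"
```

```text
the job is handed in; nothing more can be done
None
```

The burr is fully home in the chamber, the hood is shut flat over it, the other things on the counter look unmoved, and I handed the job in at about 24 s.

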